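# Fresh desiccant canister for the metal finds case

## Robot

A 6-joint arm with a two-finger parallel gripper is mounted at the origin on the work surface; the furniture and walls round the work are solid. World frame = base frame: x ahead of the robot, y to its left, z up, the work surface at z = 0. Lengths are in m, angles in rad, forces in N, time in s.
With the tool pointing down it reaches from about 0.35 to 0.975 m from the base axis. Payload 7.1 kg.
Tool frame: the origin (TCP) lies midway between the tips of the shut fingers; the grasp point (between the pads) lies 19 mm behind it; z points along the fingers, x is the direction in which the jaws open and shut, and the axes are right-handed (so a half turn about z gives the same grasp; the last joint's range is limited). The gripper opens to 88 mm and grips with 3 to 60 N. Pads are 20 mm wide; open, the fingers measure 115 mm over their backs; the gripper's body (75 mm by 178 mm) begins 61 mm behind the grasp point.
Start: joints at [1.081, 0.423, 1.63, -0, 1.089, -0.019], TCP at [0.283, 0.557, 0.223] pointing down, gripper open.
Joint ranges: [-3, 3], [-0.9, 2.11], [0.09, 2.58], [-1.31, 4.45], [0.11, 2.69], [-2.54, 2.54]. Speed limits (rad/s): [2.39, 2.39, 3.01, 3.14, 3.14, 3.14].

## Interface

Orientations are given as a unit quaternion [w, x, y, z].
In Python, from station import move_pose, movel, movej, command_gripper, wait, inverse_kinematics, read_camera, camera_info, MotionError, job_done, get_time, get_joint_pos, get_qvel, get_effort, get_tcp_pos, get_ee_rot, get_ft_force, get_ft_torque, get_grip_width gives the robot as it stands. Calls block until the motion is done:
- move_pose(position, orientation): joint-space move of the TCP to a pose.
- movel(position, frame=None, v=0.15, until_force=None): straight line of the TCP; frame=None keeps the orientation; v is the mean speed in m/s. With until_force (N) it stops when the force on the tool has changed by that much, and returns True; else False.
- movej(angles): joint-space move.
- command_gripper(opening): opening from 0.0 (shut) to 1.0 (fully open); the grip force is fixed at half the most; returns when the fingers have stopped.
- wait(seconds).
- inverse_kinematics(position, orientation): joint angles nearest the present ones, or None.
- read_camera(name): name is "scene" or "top" or "wrist"; returns the picture (384x512x3 uint8, red, green, blue); there is no depth.
- camera_info(name): a dict with "intrinsics" (3x3 intrinsics, pixels), "T" (4x4, takes a point from camera to world coordinates); the wrist camera has in their place "tool_from_camera" (4x4, takes a point from camera to tool coordinates, whose origin is the TCP and whose axes are the tool frame's). Camera axes: x right, y up, looking along -z (the intrinsics and any distortion apply to the point x, -y, -z); pixel columns grow to the right and rows downward; lengths in m; the calibration is good to about 2 mm. A picture is of the moment at which its call begins: read the wrist's pose just before it. camera_info takes no time and is no camera call.
A pose or a line that the arm cannot do raises MotionError and nothing moves.
- job_done(): hands the job in, once; it reports no verdict.
Readings, each from a call of its own:
- get_time(): time.
- get_joint_pos(): joint angles.
- get_qvel(): joint speeds.
- get_effort(): joint torques, N m.
- get_tcp_pos(): TCP position.
- get_ee_rot(): TCP orientation.
- get_ft_force(): force on the tool from outside, world axes, zero at the start.
- get_ft_torque(): the same for the moment, N m.
- get_grip_width(): opening from 0.0 (shut) to 1.0 (fully open).
Only numpy, scipy, OpenCV 4.12 (cv2) and the standard library are available. Lean on these libraries where they do the work, as an engineer would, in place of code of your own. Each camera call takes 0.05 s, during which the arm holds its last target.

## Task

The metal finds in the open black case need a fresh desiccant canister: reach down through the sprung flap in the top of the dispenser, take out the front canister, stand it upright on the empty foam pad in the case, and then close the case lid fully. Let the flap shut again behind your hand, leave the second canister in the dispenser and the two finds lying in their compartments, and do not push the bottle, the loupe or the brush about.

Things in the scene. Friction and masses are not known exactly. Their poses are not given: they have to be found in the camera images.
- dispenser: Desiccant dispenser, fixed to the table: closed light-grey box, 110 (x) x 134 (y) x 81 mm high, clear windows in front (-x) and sides. Origin: centre of its underside; z up. Its top has one opening, x -40 to +5 mm, y -56 to +56 mm, shut by a steel flap flush with the top. Two identical canisters stand on its 5 mm floor, one behind the other, their tops 42 mm below the box's top.
- pocket (a point): Middle of the dispenser's pocket floor, where the front canister stands: dispenser x = -22, y = 0, z = 5 mm; axes as the dispenser. Rails 1.5 mm beside the canister and a stop just in front of it are 14 mm high; above them the well is free 56 mm to either side and 29 mm to the front. When the front canister is out, a weak spring follower (under 1 N) pushes the second one forward to here.
- flap (a joint): The dispenser's sprung flap, 42 (x) x 109 (y) mm steel, hinged along y at its rear edge; it opens only inward, front edge swinging down. Radians: 0 shut, 1.22 fully in. Spring 0.03 N m shut to 0.07 N m fully in (1 to 2 N at the edge). Open fingers going straight down over the canister push it in and hold it behind them; it follows them shut as they go straight up, without catching.
- flap_hinge (a point): Middle of the flap's hinge axis: dispenser x = +5, y = 0, z = 80 mm, i.e. 27 mm behind and 41 mm above the top centre of the front canister. Fully in, the flap's lower edge hangs 14 mm in front of the axis and 39 mm below it, and clears the canisters.
- canister: The front desiccant canister: upright aluminium cylinder, 18 mm diameter, 34 mm high, 20 to 35 g, pierced white top, paper band. Origin: centre of its underside; z along its axis. It starts in the dispenser's pocket under the flap.
- canister_next: The second, identical canister, right behind the first in the dispenser; it moves 18 mm forward when the first is gone. Origin: centre of its underside. It must stay in the dispenser.
- case: Small black finds case, fixed to the table, its front to -x: tray 70 (x) x 130 (y) mm, rim 25 mm above the table, walls and floor 2 mm. Two dividers, 19 mm high, part it into three compartments 66 (x) x 40 (y) mm centred at y = -43, 0 and +43 mm, each with a dark foam pad: one with a nail, one with a buckle, one empty. Origin: centre of its underside; z up.
- foam_pad: The empty dark foam pad, 60 (x) x 35 (y) x 8 mm, fixed on the floor of the free compartment (any of the three), same yaw as the case. Origin: centre of its underside, 2 mm above the table; the canister is to stand on its top.
- nail: Corroded iron nail, 55 mm long, with its loose foam pad (60 x 35 x 8 mm; 20 mm high in all) in another compartment. Origin: centre of the pad's underside.
- buckle: Small D-shaped bronze buckle, 37 mm, with its loose foam pad (60 x 35 x 8 mm; 14 mm high in all) in another compartment. Origin: centre of the pad's underside.
- case_lid (a joint): The case's lid, a clear shell 70 x 130 mm and 25 mm deep, hinged along case y at the rear rim. Radians: 0 shut, 1.92 fully open; it starts open, leaning back. Shut, its top is 50 mm above the table and clears a standing canister. Damped hinge (0.05 N m s, friction 0.004 N m): it hardly falls by itself; push it from behind over and down until shut (about 1 N).
- case_hinge (a point): Middle of the lid's hinge axis at the case's rear rim: case x = +37, y = 0, z = 25 mm. Axes as the case.
- lid_edge (a point): Middle of the lid's free (front) top edge: when shut 72 mm in front of and 25 mm above the hinge axis; it turns with the lid.
- glue: Bystander: small white bottle with a pale label, 34 mm diameter, 50 mm high, behind the work. Origin: centre of its underside.
- loupe: Bystander: black loupe, 32 mm diameter, 27 mm high, between dispenser and case. Origin: centre of its underside.
- brush: Bystander: wooden brush, 136 x 21 x 11 mm, lying between dispenser and case. Origin: centre of its underside; its length is along its y.
Mind the look-alikes: they are no part of the job. Of the things that look like the dispenser, the larger one is meant.

How it is judged:
By the outcome, as a careful person would: the job done as asked, in the order asked, and still so for the second after the job is handed in, with the robot touching nothing.
It also fails if it takes over 61 s, if anything falls off the work surface, if the arm or the gripper's body presses on something with over 40 N, if the wrist force passes 120 N, or if a joint passes its speed limit or range.

## Working session

There is one attempt and no reset: what is moved stays moved. The work goes in short steps, each a Python script; the robot and the scene stay as the last script left them, time stands still between calls to the robot, and variables do not carry over. Pictures are saved under pics/ and viewed, and the job is handed in when it is done.

```bash
ls; mkdir -p pics
python3 - <<'E'
from station import *
import cv2,numpy as np
print(get_time())
for n in ["scene","top","wrist"]:
    p=get_tcp_pos();q=get_ee_rot()
    im=read_camera(n); cv2.imwrite(f"pics/{n}0.png",im[:,:,::-1])
    ci=camera_info(n); print(n,{k:np.round(np.array(v),4).tolist() if not isinstance(v,str) else v for k,v in ci.items()})
print(p,q,get_time(),get_grip_width())
E
```

```text
pics
0.0
scene {'intrinsics': [[421.9869, 0.0, 260.4919], [0.0, 421.9869, 187.742], [0.0, 0.0, 1.0]], 'T': [[0.3988, 0.5738, -0.7153, -0.1561], [-0.9168, 0.2317, -0.3253, -0.3301], [-0.0209, 0.7855, 0.6185, 0.6594], [0.0, 0.0, 0.0, 1.0]]}
top {'intrinsics': [[417.1332, 0.0, 258.8246], [0.0, 417.1332, 193.0728], [0.0, 0.0, 1.0]], 'T': [[-0.0155, 0.9894, -0.1446, 0.3784], [-0.9999, -0.0162, -0.0035, -0.0467], [-0.0058, 0.1445, 0.9895, 1.0207], [0.0, 0.0, 0.0, 1.0]]}
wrist {'intrinsics': [[344.1779, 0.0, 257.7078], [0.0, 344.1779, 191.0017], [0.0, 0.0, 1.0]], 'tool_from_camera': [[1.0, -0.0001, -0.0, -0.0003], [-0.0001, -0.9556, -0.2947, -0.0804], [-0.0, 0.2947, -0.9556, -0.1622], [0.0, 0.0, 0.0, 1.0]]}
[0.28323054 0.55659308 0.22198233] [ 3.48653978e-04  8.52511749e-01  5.22707610e-01 -5.93006402e-04] 0.15 1.0012074899076395
```

View pics/scene0.png

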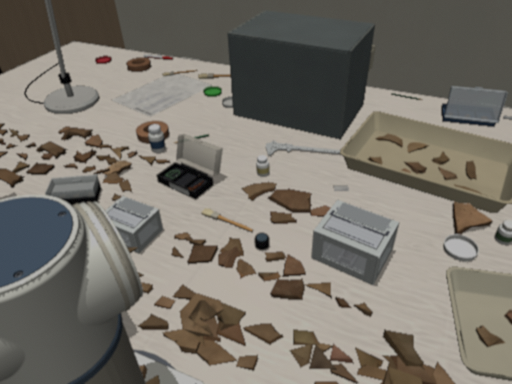

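View pics/top0.png

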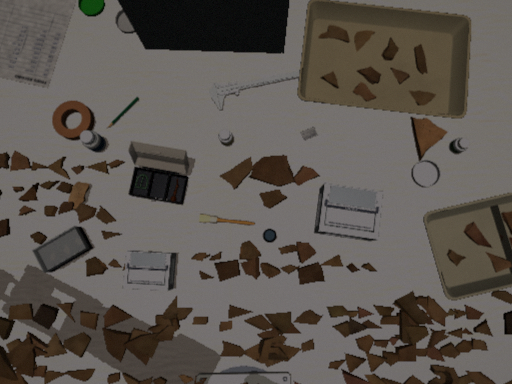

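View pics/wrist0.png

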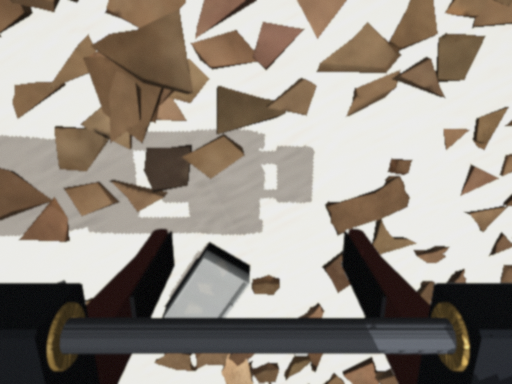

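```bash
cat > h.py <<'E'
from station import *
import cv2,numpy as np
from scipy.spatial.transform import Rotation as R
from scipy.optimize import least_squares
def Rq(q): return R.from_quat([q[1],q[2],q[3],q[0]])
def qw(r): x=r.as_quat(); return [x[3],x[0],x[1],x[2]]
def T_of(p,q):
    T=np.eye(4);T[:3,:3]=Rq(q).as_matrix();T[:3,3]=p;return T
def camT(n,p=None,q=None):
    ci=camera_info(n);K=np.array(ci["intrinsics"])
    if n=="wrist": return K,T_of(p,q)@np.array(ci["tool_from_camera"])
    return K,np.array(ci["T"])
def ray(K,T,uv,z):
    d=np.linalg.inv(K)@np.array([uv[0],uv[1],1.]); d=T[:3,:3]@np.array([d[0],-d[1],-d[2]])
    o=T[:3,3]; return o+d*(z-o[2])/d[2]
def proj(K,T,P):
    P=np.atleast_2d(P);c=(P-T[:3,3])@T[:3,:3]; c=c*[1,-1,-1]; u=c@K.T; return u[:,:2]/u[:,2:]
def down(yaw): # tool z down; tool x at angle yaw in world
    c,s=np.cos(yaw),np.sin(yaw)
    return qw(R.from_matrix(np.array([[c,s,0],[s,-c,0],[0,0,-1]])))
E
python3 - <<'E'
from h import *
t=cv2.imread("pics/top0.png");s=cv2.imread("pics/scene0.png")
def crop(im,x0,y0,x1,y1): return cv2.resize(im[y0:y1,x0:x1],(400,300),interpolation=cv2.INTER_CUBIC)
a=np.vstack([np.hstack([crop(t,300,170,400,245),crop(t,110,130,210,205)]),np.hstack([crop(t,100,235,200,310),crop(s,140,125,240,200)])])
cv2.imwrite("pics/crops.png",a)
K,T=camT("top")
for n,uv,z in [("disp",(350,212),.08),("case",(159,185),.02),("small",(148,270),.07),("loupe",(270,236),.027),("glue",(226,138),.05),("brush",(228,220),.01)]: print(n,ray(K,T,uv,z))
K,T=camT("scene")
E
```

```text
disp [ 0.46926741 -0.24890386  0.08      ]
case [0.54849643 0.19950765 0.02      ]
small [0.34680281 0.20824763 0.07      ]
loupe [ 0.42032858 -0.06814071  0.027     ]
glue [0.65508132 0.03335571 0.05      ]
brush [0.46130707 0.03264831 0.01      ]
```

View pics/crops.png

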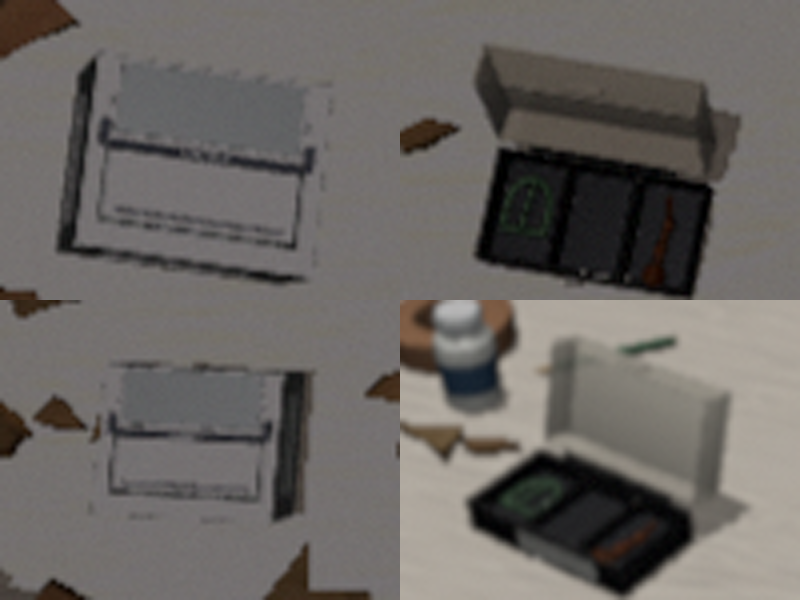

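Run:
```python
from h import *
for nm,p,ys in [("d",[0.47,-0.249,0.25],(84,-96)),("c",[0.53,0.2,0.25],(84,-96))]:
    for y in ys:
        q=inverse_kinematics(p,down(np.radians(y))); print(nm,y,None if q is None else np.round(q,2))
def snap(nm,p,y):
    move_pose(p,down(np.radians(y)))
    wait(.15)
    p=get_tcp_pos();q=get_ee_rot();im=read_camera("wrist")
    cv2.imwrite(f"pics/{nm}.png",im[:,:,::-1]);np.savez(f"pics/{nm}.npz",p=p,q=q);print(nm,p,get_time())
snap("c1",[0.54,0.2,0.27],84)
snap("d1",[0.47,-0.249,0.27],84)
```

```text
d 84 [-0.51  0.25  1.81 -0.    1.08 -1.98]
d -96 [-0.51  0.25  1.81 -0.    1.08  1.17]
c 84 [ 0.34  0.31  1.74 -0.    1.1  -1.13]
c -96 [ 0.34  0.31  1.74 -0.    1.1   2.02]
c1 [0.53971079 0.2008256  0.26986547] 1.975
d1 [ 0.47045954 -0.24823136  0.2699665 ] 3.8417
```

View pics/c1.png

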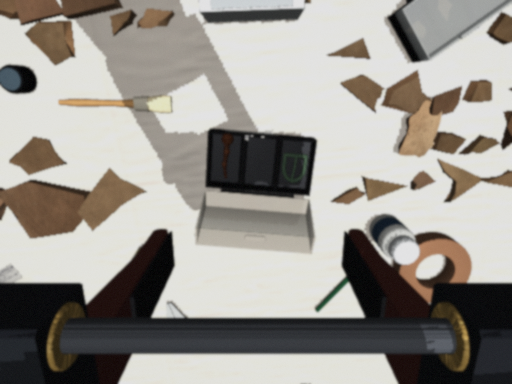

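View pics/d1.png

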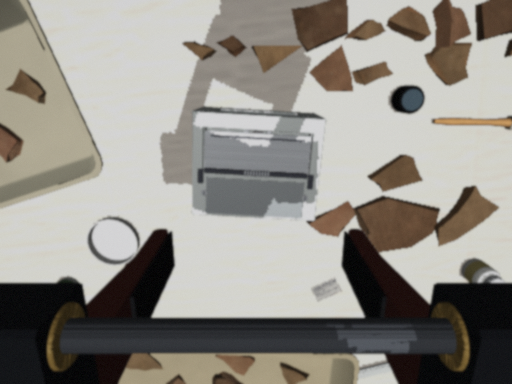

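Run:
```python
import cv2
d=cv2.imread("pics/d1.png");c=cv2.imread("pics/c1.png")
cv2.imwrite("pics/d1c.png",cv2.resize(d[95:235,180:340],(800,700)[:2] if 0 else (685,600),interpolation=cv2.INTER_CUBIC))
cv2.imwrite("pics/c1c.png",cv2.resize(c[120:260,180:340],(685,600),interpolation=cv2.INTER_CUBIC))
```

```text
(no output)
```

View pics/d1c.png

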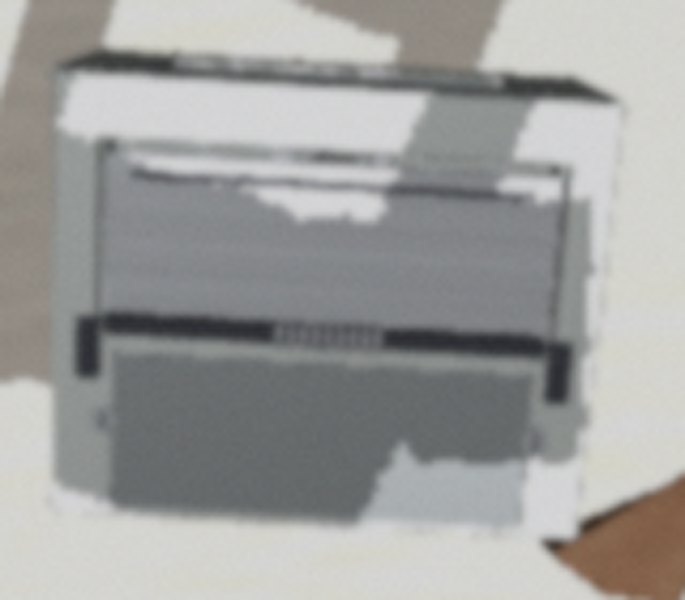

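View pics/c1c.png

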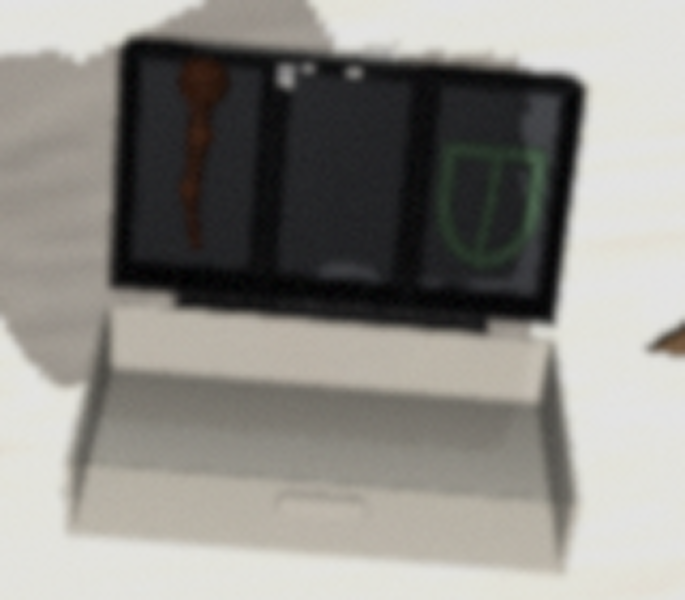

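```bash
cat > fit.py <<'E'
from h import *
def fit(nm,objs,uvs,off,x0,free=("x","y","yaw")):
    f=np.load(f"pics/{nm}.npz");K,T=camT("wrist",f["p"],f["q"])
    P=np.array(objs)/1000.;U=np.array(uvs,float)/[685/160,600/140]+off
    def w(s):
        c,sn=np.cos(s[2]),np.sin(s[2]); return np.c_[P[:,0]*c-P[:,1]*sn+s[0],P[:,0]*sn+P[:,1]*c+s[1],P[:,2]]
    r=least_squares(lambda s:(proj(K,T,w(s))-U).ravel(),x0,x_scale=[.01,.01,.1],loss="soft_l1")
    print(nm,np.round(r.x,4),np.degrees(r.x[2]));print(np.round((proj(K,T,w(r.x))-U),1).tolist())
    return r.x
D=fit("d1",[(-55,-67,81),(-55,67,81),(55,-67,81),(55,67,81),(-40,-56,81),(-40,56,81)],[(60,72),(620,103),(50,508),(580,542),(100,145),(568,172)],[180,95],[.47,-.25,-.1])
C=fit("c1",[(-35,-65,25),(-35,65,25),(35,-65,25),(35,65,25)],[(122,40),(585,80),(110,288),(552,322)],[180,120],[.54,.2,-.1])
np.savez("fit.npz",D=D,C=C)
def tw(s,P):
    P=np.atleast_2d(P)/1000.;c,sn=np.cos(s[2]),np.sin(s[2]); return np.c_[P[:,0]*c-P[:,1]*sn+s[0],P[:,0]*sn+P[:,1]*c+s[1],P[:,2]]
if __name__=="__main__":
    def box(x0,x1,y0,y1,z): return [(x0,y0,z),(x1,y0,z),(x1,y1,z),(x0,y1,z)]
    for n,fn,crops in [("wrist","c1",[(180,120)]),("wrist","d1",[(180,95)]),("top","top0",[(300,160),(90,110)]),("scene","scene0",[(270,160),(120,110)])]:
        im=cv2.imread(f"pics/{fn}.png")
        if n=="wrist": f=np.load(f"pics/{fn}.npz");K,T=camT(n,f["p"],f["q"])
        else: K,T=camT(n)
        big=cv2.resize(im,None,fx=4,fy=4,interpolation=cv2.INTER_CUBIC)
        for s,b in [(D,box(-55,55,-67,67,81)),(D,box(-55,55,-67,67,0)),(D,box(-40,5,-56,56,81)),(C,box(-35,35,-65,65,25)),(C,box(-35,35,-65,65,0)),(C,box(-30,30,-17.5,17.5,10))]:
            u=proj(K,T,tw(s,b))*4+2; cv2.polylines(big,[u.astype(np.int32)],True,(0,0,255),1)
        for i,(x,y) in enumerate(crops): cv2.imwrite(f"pics/ov_{fn}_{i}.png",big[4*y:4*y+540,4*x:4*x+640])
    a=np.vstack([np.hstack([cv2.imread(f"pics/ov_{f}.png")[:, :640] for f in r]) for r in [("c1_0","d1_0"),("top0_0","top0_1"),]])
    cv2.imwrite("pics/ovA.png",cv2.resize(a,(800,675-75)))
    b=np.hstack([cv2.imread(f"pics/ov_{f}.png") for f in ("scene0_0","scene0_1")]);cv2.imwrite("pics/ovB.png",cv2.resize(b,(800,338)))
E
python3 fit.py
```

```text
d1 [ 0.4742 -0.2507 -0.1603] -9.182947140570704
[[-1.8, 0.2], [1.2, 0.7], [0.5, 1.4], [-1.1, 0.0], [-0.2, -1.1], [0.8, -1.0]]
c1 [ 0.5498  0.2021 -0.1872] -10.726714825560608
[[-1.1, 0.3], [0.7, 0.3], [-0.6, -0.5], [0.9, -0.0]]
```

```bash
ls pics
```

```text
c1.npz
c1.png
c1c.png
crops.png
d1.npz
d1.png
d1c.png
ovA.png
ovB.png
ov_c1_0.png
ov_d1_0.png
ov_scene0_0.png
ov_scene0_1.png
ov_top0_0.png
ov_top0_1.png
scene0.png
top0.png
wrist0.png
```

View pics/ovA.png

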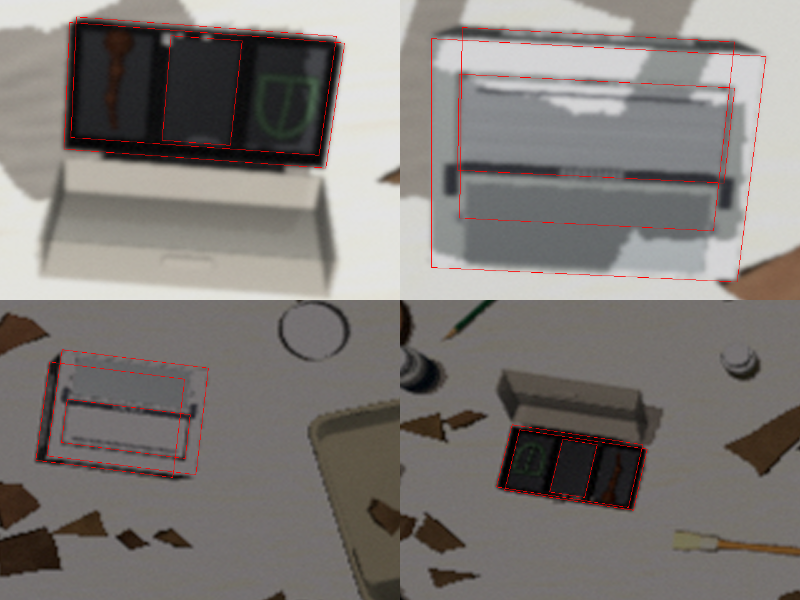

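View pics/ovB.png

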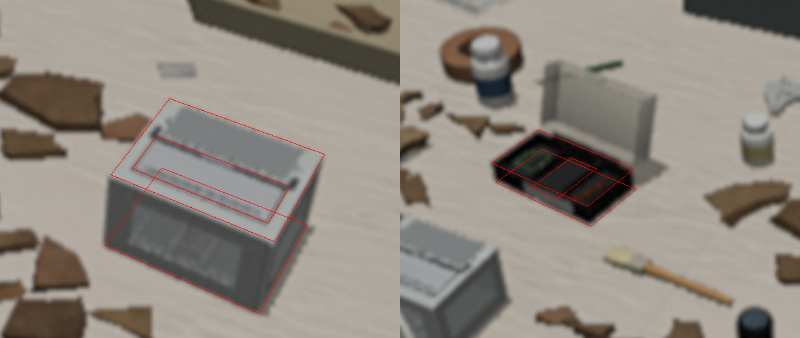

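View pics/ov_d1_0.png

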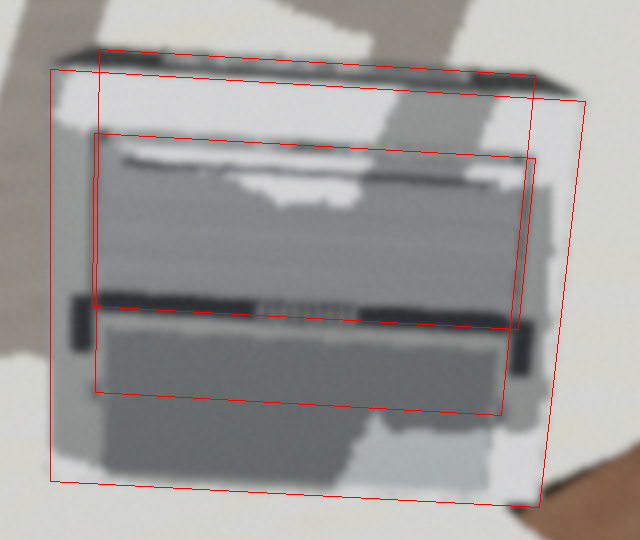

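View pics/ov_c1_0.png

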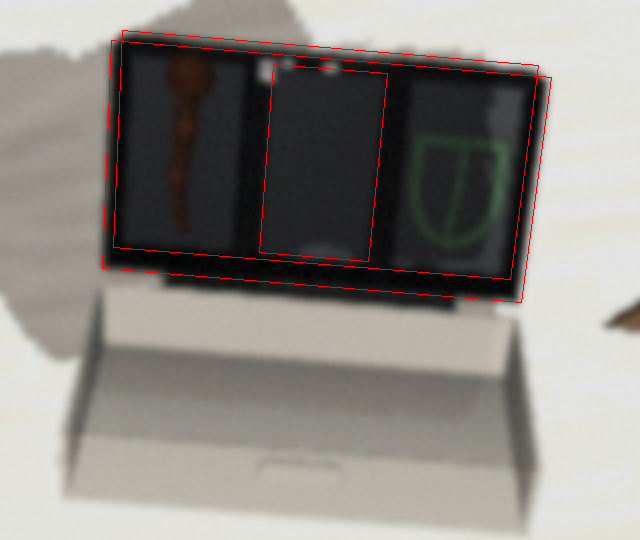

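View pics/ov_top0_0.png

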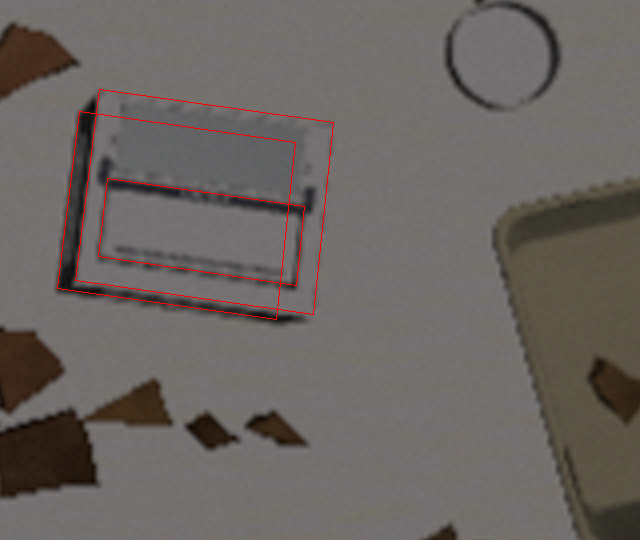

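```bash
cat >> h.py <<'E'
f_=lambda:np.load("fit.npz")
def tw(s,P):
    P=np.atleast_2d(P)/1000.;c,sn=np.cos(s[2]),np.sin(s[2]); return np.c_[P[:,0]*c-P[:,1]*sn+s[0],P[:,0]*sn+P[:,1]*c+s[1],P[:,2]]
def st(m=""): print(m,"t",round(get_time(),2),"tcp",np.round(get_tcp_pos(),4),"F",np.round(get_ft_force(),1),"w",round(get_grip_width()*88,1))
E
python3 - <<'E'
from h import *
D=f_()["D"]; P=tw(D,(-22,0,20.5))[0]; print(P)
q=down(np.pi/2+D[2])
command_gripper(0.68)
move_pose([P[0],P[1],.13],q); st("hover")
for n in ["wrist","top"]:
    cv2.imwrite(f"pics/hover_{n}.png",read_camera(n)[:,:,::-1])
a=cv2.imread("pics/hover_wrist.png");b=cv2.imread("pics/hover_top.png")
cv2.imwrite("pics/hover.png",cv2.resize(np.hstack([a[100:300,110:400],cv2.resize(b[150:270,280:454],(290,200))]),(800,276)))
E
```

```text
[ 0.45252259 -0.24717967  0.0205    ]
hover t 5.09 tcp [ 0.4533 -0.2477  0.1307] F [ 0.2 -0.5  0.3] w 59.7
```

View pics/hover.png

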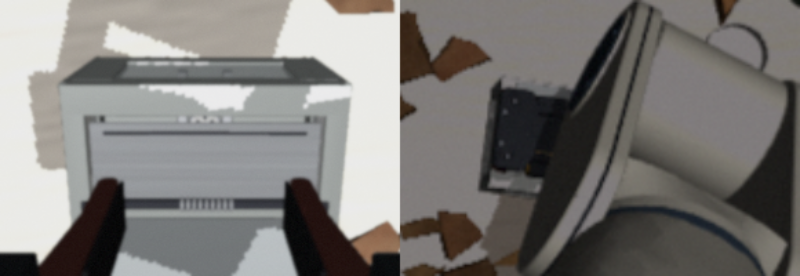

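Run:
```python
from h import *
D=f_()["D"]; P=tw(D,(-22,0,20.5))[0]
print(movel([P[0],P[1],.05],v=.08,until_force=15)); st("mid")
print(movel([P[0],P[1],.0205],v=.05,until_force=12)); st("low")
cv2.imwrite("pics/low.png",read_camera("wrist")[:,:,::-1])
```

```text
False
mid t 6.34 tcp [ 0.4519 -0.2469  0.0499] F [-2.4 -0.1 -0.2] w 59.6
True
low t 6.67 tcp [ 0.4514 -0.2469  0.0407] F [-2.5  0.  -2.2] w 60.0
```

View pics/low.png

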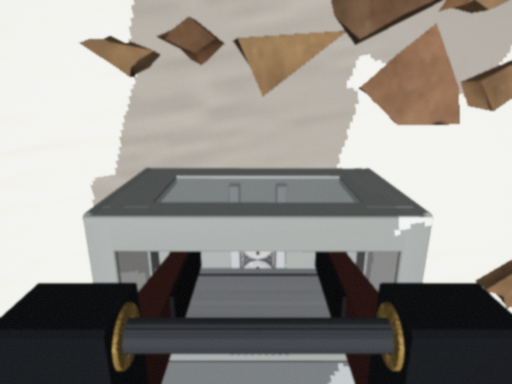

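Run:
```python
from h import *
D=f_()["D"]; P=tw(D,(-22,0,20.5))[0]
r=movel([P[0],P[1],.035],v=.03,until_force=10); st(r)
if not r:
    r=movel([P[0],P[1],.028],v=.03,until_force=10); st(r)
    if not r:
        r=movel([P[0],P[1],.0205],v=.03,until_force=10); st(r)
cv2.imwrite("pics/low2.png",cv2.resize(read_camera("wrist")[200:300,160:360,::-1],(800,400)))
```

```text
False t 7.09 tcp [ 0.4518 -0.2469  0.0347] F [-5.1  0.4 -0.7] w 59.9
False t 7.47 tcp [ 0.4519 -0.2469  0.0278] F [-4.7  1.   1. ] w 60.3
False t 7.88 tcp [ 0.4519 -0.2469  0.0203] F [-5.7  0.8  1. ] w 59.7
```

View pics/low2.png

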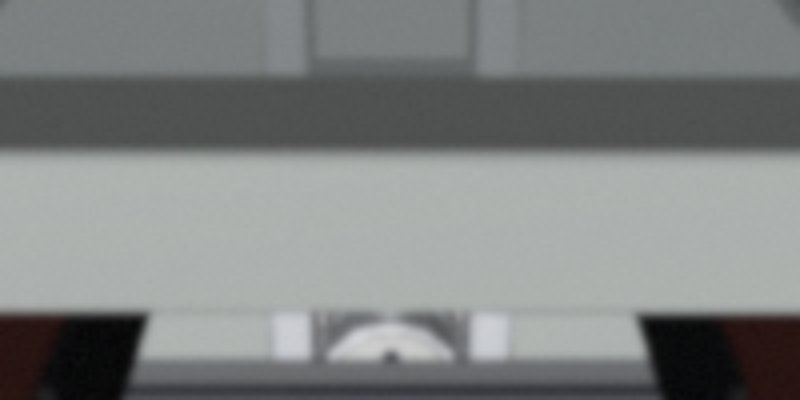

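Run:
```python
from h import *
command_gripper(0.0); st("closed")
p=get_tcp_pos()
r=movel([p[0],p[1],.06],v=.06,until_force=20); st(r)
if not r:
    r=movel([p[0],p[1],.16],v=.1,until_force=20); st(r)
cv2.imwrite("pics/up.png",read_camera("wrist")[:,:,::-1])
```

```text
closed t 8.66 tcp [ 0.4519 -0.2469  0.0203] F [-5.3  0.4 -0.5] w 17.4
False t 9.47 tcp [ 0.4528 -0.2474  0.0606] F [-1.2  0.1  1.3] w 17.6
False t 10.62 tcp [ 0.4515 -0.2467  0.1594] F [-0.6 -0.7 -0.3] w 17.5
```

View pics/up.png

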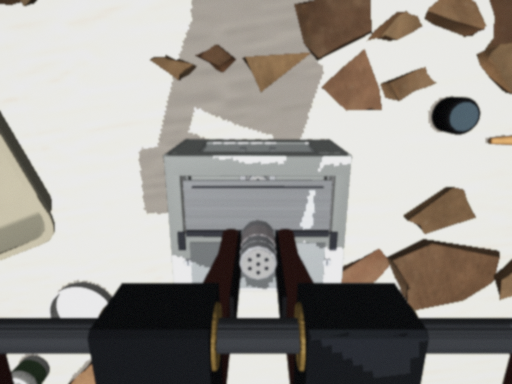

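Run:
```python
from h import *
C=f_()["C"]; P=tw(C,(-2,0,25))[0]; print(P)
q=down(np.pi/2+C[2])
K,T=camT("wrist",get_tcp_pos(),get_ee_rot())
Tt=T_of(get_tcp_pos(),get_ee_rot())
for dy in (-.004,-.002,0,.002,.004,.006): print(dy,np.round(proj(K,T,(Tt@[0,dy,-.0187,1])[:3]),1).tolist())
move_pose([P[0],P[1],.13],q); st()
for n in ["wrist","scene"]: cv2.imwrite(f"pics/pc_{n}.png",read_camera(n)[:,:,::-1])
```

```text
[0.54785095 0.20246888 0.025     ]
-0.004 [[258.9, 257.5]]
-0.002 [[258.9, 261.4]]
0 [[258.9, 265.2]]
0.002 [[258.8, 269.0]]
0.004 [[258.8, 272.8]]
0.006 [[258.8, 276.5]]
 t 12.35 tcp [0.548  0.2015 0.13  ] F [ 0.5 -0.1 -0.3] w 17.3
```

View pics/pc_wrist.png

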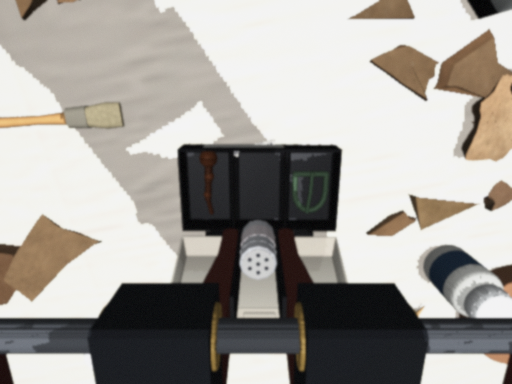

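View pics/pc_scene.png

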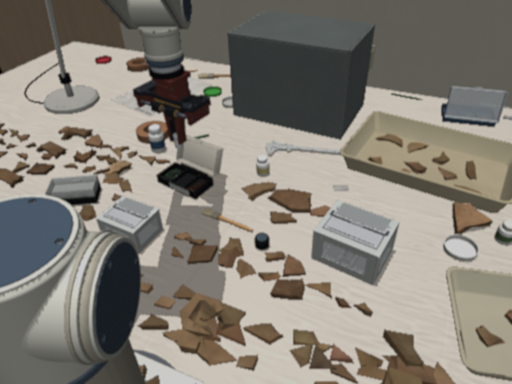

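Run:
```python
from h import *
C=f_()["C"]; P=tw(C,(0,0,25))[0]; q=down(np.pi/2+C[2])
r=movel([P[0],P[1],.05],v=.1,until_force=15); st(r)
wait(.1)
r=movel([P[0],P[1],.030],v=.03,until_force=8); st(r)
if not r:
    wait(.1); r=movel([P[0],P[1],.0235],v=.015,until_force=4); st(r)
cv2.imwrite("pics/pl_w.png",read_camera("wrist")[:,:,::-1])
cv2.imwrite("pics/pl_s.png",cv2.resize(read_camera("scene")[80:230,100:300,::-1],(800,600),interpolation=cv2.INTER_CUBIC))
```

```text
False t 13.4 tcp [0.5502 0.2023 0.0504] F [ 0.1  0.5 -0.3] w 17.4
False t 14.32 tcp [0.5499 0.2021 0.03  ] F [ 0.9 -0.5 -0.7] w 17.1
True t 14.79 tcp [0.55   0.2021 0.0253] F [-0.9  0.1  4.3] w 17.2
```

View pics/pl_w.png

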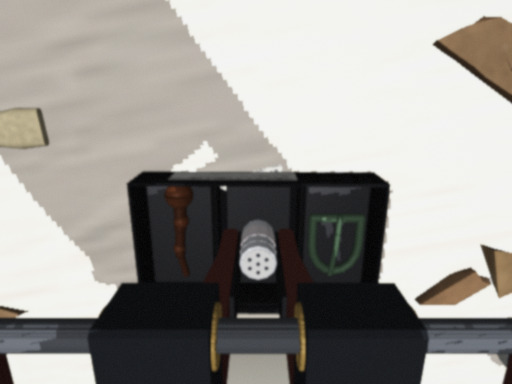

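View pics/pl_s.png

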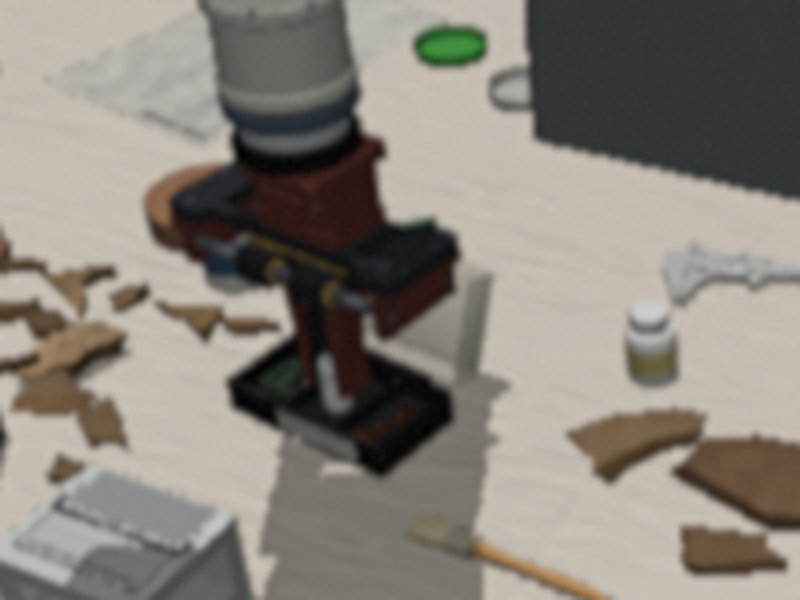

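Run:
```python
from h import *
C=f_()["C"]
command_gripper(0.42); st("rel"); wait(.2)
p=get_tcp_pos(); r=movel([p[0],p[1],.14],v=.08,until_force=15); st(r)
P=tw(C,(-20,0,0))[0]
movel([P[0],P[1],.24],v=.2); wait(.1)
p=get_tcp_pos();q=get_ee_rot();np.savez("pics/af.npz",p=p,q=q)
im=read_camera("wrist")[:,:,::-1]; cv2.imwrite("pics/af.png",im); st()
cv2.imwrite("pics/afc.png",cv2.resize(im[110:290,150:370],(733,600),interpolation=cv2.INTER_CUBIC))
```

```text
rel t 15.42 tcp [0.5494 0.202  0.0247] F [ 0.3  0.5 -0.5] w 36.7
False t 17.21 tcp [0.5491 0.2019 0.1394] F [-0.1  0.4  0.6] w 37.0
 t 18.02 tcp [0.5294 0.2054 0.2383] F [-0.8  0.3  0.2] w 37.1
```

View pics/afc.png

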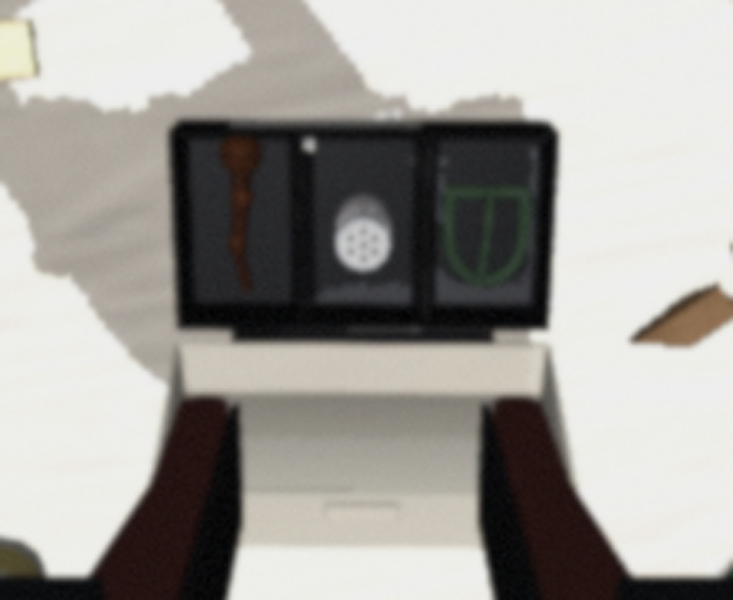

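Run:
```python
from h import *
C=f_()["C"]; q=down(np.pi/2+C[2])
command_gripper(0.0)
W=lambda x,z: (lambda P:[P[0],P[1],z/1000])(tw(C,(x,0,0))[0])
move_pose(W(114,240),q); 
r=movel(W(114,75),v=.15,until_force=12); st(r)
def c(th,a=55):
    th=np.radians(th); return 37-a*np.cos(th)+25*np.sin(th)+10, 25+a*np.sin(th)+25*np.cos(th)
if not r:
    r=movel(W(66,75),v=.06,until_force=15); st(r)
    print(c(80,46))
im=read_camera("scene")[80:230,100:300,::-1]; cv2.imwrite("pics/lid1.png",cv2.resize(im,(800,600),interpolation=cv2.INTER_CUBIC))
```

```text
False t 20.57 tcp [0.6626 0.1811 0.0761] F [0.4 0.  1.2] w 0.7
False t 21.52 tcp [0.6142 0.1898 0.0746] F [-1.2 -0.4 -0.7] w 0.6
(np.float64(63.6323776526264), np.float64(74.64236108023482))
```

View pics/lid1.png

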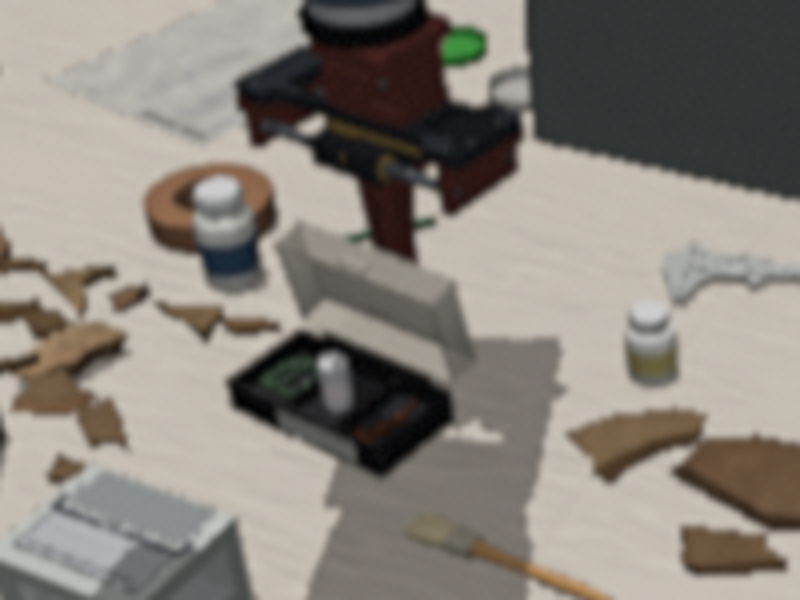

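Run:
```python
from h import *
C=f_()["C"]
W=lambda x,z: (lambda P:[P[0],P[1],z/1000])(tw(C,(x,0,0))[0])
def c(th,a):
    th=np.radians(th); return 37-a*np.cos(th)+25*np.sin(th)+10, 25+a*np.sin(th)+25*np.cos(th)
for th in range(72,-1,-8):
    a=46+12*(80-th)/80
    r=movel(W(*c(th,a)),v=.06,until_force=15)
    if r: break
st((r,th))
if not r or th==0:
    wait(.1); r=movel(W(c(0,58)[0],46.5),v=.02,until_force=8); st(r)
im=read_camera("scene")[80:230,100:300,::-1]; cv2.imwrite("pics/lid2.png",cv2.resize(im,(800,600),interpolation=cv2.INTER_CUBIC))
```

```text
(False, 0) t 24.55 tcp [0.54   0.2045 0.0504] F [ 1.2 -0.   3.3] w 0.6
True t 24.86 tcp [0.54   0.2046 0.0501] F [-2.2 -3.6 14.1] w 0.3
```

View pics/lid2.png

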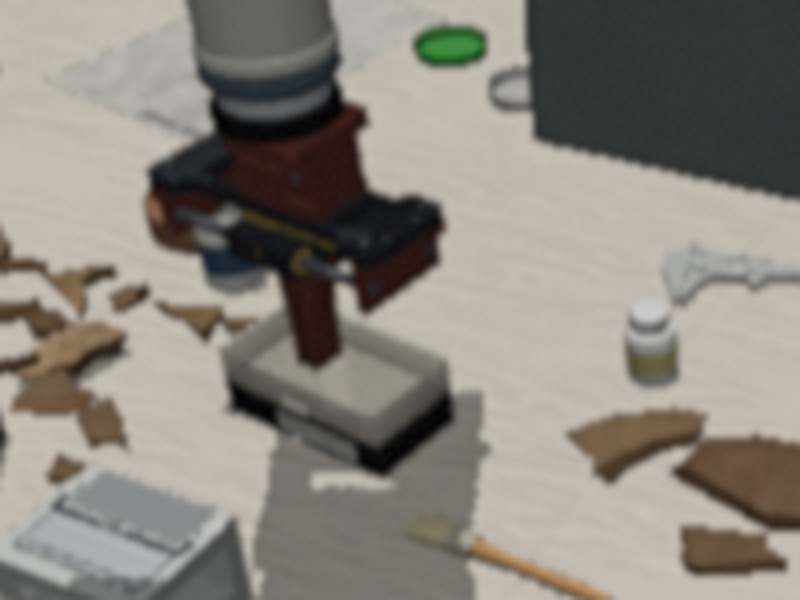

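Lid shut: solid contact at z = 50 mm. Now I'll retreat and check everything.

Run:
```python
from h import *
p=get_tcp_pos(); movel([p[0],p[1],.26],v=.15); 
move_pose([.30,.45,.26],get_ee_rot()); wait(.3); st()
s=read_camera("scene")[:,:,::-1];t=read_camera("top")[:,:,::-1]
cv2.imwrite("pics/fin_s.png",s);cv2.imwrite("pics/fin_t.png",t)
def crop(im,x0,y0,x1,y1): return cv2.resize(im[y0:y1,x0:x1],(400,300),interpolation=cv2.INTER_CUBIC)
cv2.imwrite("pics/fin.png",np.vstack([np.hstack([crop(s,140,125,240,200),crop(s,300,190,420,280)]),np.hstack([crop(t,110,130,210,205),crop(t,190,110,390,260)])]))
a=cv2.imread("pics/top0.png")
cv2.imwrite("pics/finc.png",np.hstack([crop(a,190,110,390,260),crop(t,190,110,390,260)]))
```

```text
t 28.06 tcp [0.3007 0.4496 0.26  ] F [ 0.8  0.7 -0.1] w 0.9
```

View pics/fin.png

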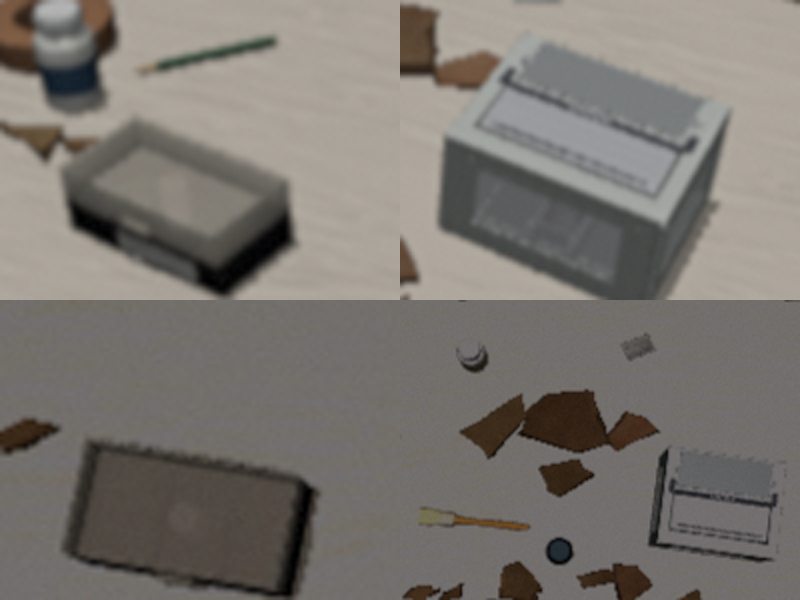

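View pics/finc.png

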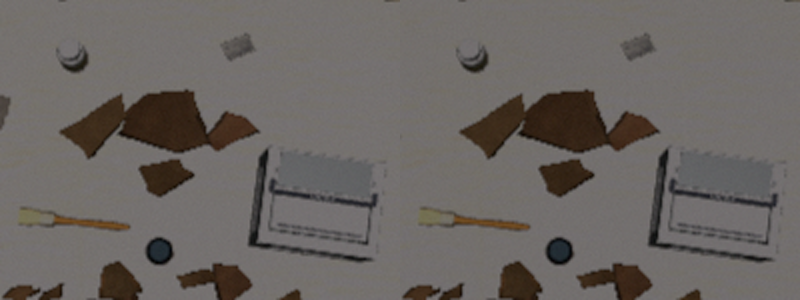

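The lid is flush with the rim all round, and the canister shows faintly upright through it at (185,515) in the crop. The flap is shut, and the bottle, brush and loupe are where they started.

Run:
```python
from station import *
print(job_done(), get_time())
```

```text
the job is handed in; nothing more can be done
the job is handed in; nothing more can be done
```

The job is done and handed in at about 28 s. I took the front canister from the larger dispenser, stood it upright on the empty middle foam pad of the open case, and closed the lid from behind.

**Checks that passed:**
- **Canister:** it touched down at the expected height. A wrist picture taken after release, before I shut the lid, showed it upright on the middle pad with the nail and buckle still in place.
- **Lid:** the fingers met firm resistance at 50 mm, which is the shut height. Pictures after I moved away show it flush with the rim.
- **Flap and bystanders:** the flap looks shut. The bottle, loupe and brush show no visible shift from the first top picture.

**What did not go to plan, or was not checked:**
- **Descent into the dispenser:** it stopped once early on the force limit at 41 mm. It was probably the flap. Slower retries went through with 5 to 6 N or less at each stop.
- **Grip offset:** the canister sat about 3 mm off-centre in the fingers, and I moved the placing position 2 mm to make up for most of it.
- **Second canister:** I did not check it separately. Only one canister came out with the hand.

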